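# Tip the plain pipe pieces down into the cradle

## Task

Three capped pipe pieces stand on end in the wooden pipe cradle, one per lane: two plain ones, which could topple, and one that stands safely on a flange foot. Push the two plain pieces over with the fingers so that each lies down along its own lane, resting on the rails. Do not pick anything up, leave the flanged piece standing where it is and do not disturb the other things on the bench.

Things in the scene. Friction and masses are not known exactly. Their poses are not given: they have to be found in the camera images.
- cradle: fixed wooden pipe cradle, 264 mm along x (-137 to +127), 314 mm along y. Origin on the table, z up. Three lanes along its x, centre lines at y = -100, 0, +100 mm, 86 mm wide between ribs topping out 40 mm above the table; lane floor 18 mm above the table. The heel is its -x end, nearer the robot; the pieces stand there and are tipped towards +x.
- cradle_heel (a point): middle of the heel end: a strip across the lanes, its inner face at cradle x = -127 mm, top 33 mm above the table. This point lies on the strip's top. From here the bare lane floor runs to cradle x = -33 mm.
- cradle_rails (a point): on the lane floor in the middle lane, middle of its rails. In every lane two rails, 8 mm wide and 10 mm high, centred 22 mm either side of the lane's centre line, run from cradle x = -33 mm to the end strip at +117 mm (top 40 mm above the table). A lying pipe rests between them, its axis 45 mm above the table.
- pipe_a: plain steel pipe piece, black cap flush on each end, 50 mm diameter all along, 140 mm long, 0.35 to 0.7 kg. Starts upright and loose near the heel of any one lane, in the bare part of its floor. Origin: centre of the end that is its foot at the start; z runs along the pipe away from the foot (up at the start). Pushed near its top along the lane it tips; past about 20 degrees it falls by itself.
- pipe_b: identical to pipe_a, standing in another lane, same origin and axes: plain, 50 mm diameter, 140 mm long, no flange
- pipe_a_mid (a point): centre of pipe_a, on its axis, 70 mm from the foot
- pipe_b_mid (a point): centre of pipe_b, on its axis, 70 mm from the foot
- flanged: the piece to leave standing: same steel pipe, 50 mm diameter and 140 mm tall with a black cap on top, but its foot is a round steel flange 78 mm across and 14 mm thick with six small bolt holes. Stands loose in the remaining lane. Origin: centre of the flange's underside; z up the pipe.
- tape: cardboard-coloured roll of tape lying flat, 90 mm across, 48 mm high; bystander beside the cradle. Origin: centre of its underside.
- spray: grey bottle with white cap, 56 mm across, 150 mm tall, standing; bystander beside the cradle. Origin: centre of its underside.
- elbow: dark steel 90 degree pipe elbow lying on the table, legs 64 mm long along its +x and +y, 56 mm high; bystander beside the cradle. Origin: on the table under the bend.
- wrench: steel wrench lying on the table, about 200 mm long; bystander beside the cradle. Origin: near its middle, x along its length.
- loose_flange: steel flange ring lying flat, 90 mm across, 14 mm high; bystander between the cradle and the robot. Origin: centre of its underside.
There are look-alikes about, which are no part of the job. Leave any green or orange look-alike of the pipe_b alone.

How it is judged:
At the end, for the whole second after the job is handed in: Both plain pipes lie at rest on the rails of the lane they started in: within about 8.5 degrees of level and of the lane's direction, middle less than 55 mm above the table, original foot towards the heel and within 85 mm of where it stood. The flanged piece stands upright within 20 mm of its start (angle between pipe_a's own z axis and vertical between 1.42 and 1.72 rad and angle between the z axis of each of pipe_a, pipe_b and the x axis of cradle, either way round below 0.15 rad and z of each of pipe_a_mid, pipe_b_mid in the frame of cradle below 0.055 m and x of pipe_a_mid in the frame of cradle between -0.065 and 0.06 m and x of each of pipe_a, pipe_b in the frame of cradle below -0.01 m and distance of each of pipe_a, pipe_b from where it was at the start of the episode below 0.085 m and linear speed of each of pipe_a, pipe_b below 0.02 m/s and angular speed of each of pipe_a, pipe_b below 0.2 rad/s and angle between pipe_b's own z axis and vertical between 1.42 and 1.72 rad and x of pipe_b_mid in the frame of cradle between -0.065 and 0.06 m and angle between flanged's own z axis and vertical below 0.1 rad and distance of flanged from where it was at the start of the episode below 0.02 m); the robot touches nothing.
It fails at once if pipe_a was lifted instead of tipped (height (world z) of pipe_a above 0.085 m or height (world z) of pipe_a_mid above 0.125 m).
It fails at once if pipe_b was lifted instead of tipped (height (world z) of pipe_b above 0.085 m or height (world z) of pipe_b_mid above 0.125 m).
It fails at once if the flanged piece was tipped, lifted or shifted by more than 20 mm (angle between flanged's own z axis and vertical above 0.25 rad or distance of flanged from where it was at the start of the episode above 0.02 m).
It fails at once if another thing on the bench was moved by more than 30 mm (distance of any of tape, spray, elbow, wrench, loose_flange from where it was at the start of the episode above 0.03 m).
It also fails if it takes over 45 s, if anything falls off the work surface, if the arm or the gripper's body presses on something with over 40 N, if the wrist force passes 120 N, or if a joint passes its speed limit or range.

## Robot

A 7-joint arm with a two-finger parallel gripper is mounted at the origin on the work surface. World frame = base frame: x ahead of the robot, y to its left, z up, the work surface at z = 0. Lengths are in m, angles in rad, forces in N, time in s.
With the tool pointing down it reaches from about 0.425 to 0.925 m from the base axis. Payload 6.8 kg.
Tool frame: the origin (TCP) lies midway between the tips of the shut fingers; the grasp point (between the pads) lies r.grip_point_offset behind it (r.grip_point_offset is the distance from the TCP to the grasp point, in m); z points along the fingers, y is the direction in which the jaws open and shut (so a half turn about z gives the same grasp; the last joint's range is limited). The gripper opens to 85 mm and grips with 20 to 120 N. Pads are 22 mm wide; open, the fingers measure 114 mm over their backs; the gripper's body (76 mm by 85 mm) begins 54 mm behind the grasp point. The pads swing forward as they close: fully open they stand 13 mm farther back than shut.
Start: joints at [-1.212, 0.477, 0.022, 1.555, -0.011, 1.109, -0.083], TCP at [0.304, 0.603, 0.231] pointing down, gripper open.
Joint ranges: [-2.96, 2.96], [-0.34, 2.1], [-1.41, 1.46], [0.24, 2.44], [-1.37, 4.51], [0.17, 1.92], [-2.96, 2.96]. Speed limits (rad/s): [2.39, 2.39, 3.14, 3.14, 3.14, 3.14, 3.14].

## Interface

Orientations are given as a rotation vector (axis times angle).
In Python, from bench import r gives the robot as it stands. The module is installed in compiled form; this text tells all that it offers.
- The arm moves only by the tool play_rows, never from a script. Its argument "deltas" is a list of rows, each a list of 3 entries, a list of its own where there are three numbers: the finger opening in mm, from 0 to 85.4, then the shift along the tool's x, y, z in mm, then the turn, a rotation vector about the tool's x, y, z in rad. A call has 1 to 8 rows; each row is the pose to reach, as a shift and turn from the pose measured when the call began, along the tool's axes at that moment; what a row does not reach only later rows make up. A row lasts 1/8 s, in which the tool goes at most 62.5 mm and 10.7 degrees, less where a joint would pass 70% of its speed; a pose out of reach is approached as far as the arm can. A call with a gripper value outside its range is refused whole. The fingers move at their own pace and stop on an object; "squeeze" is the grip in N (left out, the last holds). Time passes only in rows, so rows that repeat a pose let the fingers close. It gives the time, the measured TCP pose, the force and the opening at its end, in the units of the state.
- r.get_obs(): the state, without advancing time (a new reading comes with each control period).
- r.grab_frame(name): name is "scene" or "top"; returns (picture, depth): 480x640x3 uint8, red, green, blue; 480x640 float32, m along the optical axis (not along the pixel's ray), 0 where there is no reading.
- r.camera_model(name): a dict with "mtx" (3x3 intrinsics, pixels), "D" ([k1, k2, p1, p2, k3] as OpenCV has them; the pictures are not rectified), "rvec" (rotation vector, rad) and "tvec" (3), from world to camera coordinates, as OpenCV has them. Camera axes: x right, y down, z forward; pixel columns grow to the right and rows downward; lengths in m; the calibration is good to about 2 mm. A picture is of the moment at which its call begins. camera_model takes no time and is no camera call.
- r.hand_in(): hands the job in, once; it reports no verdict.
The state is a dict: "clock": time; "joints": joint angles; "qvel": joint speeds; "tau": joint torques, N m; "tcp_pos": TCP position; "orientation": TCP orientation; "contact_force": force on the tool from outside, world axes, zero at the start; "moment": the same for the moment, N m; "grip_width": finger opening in m.
Only numpy, scipy, OpenCV 4.12 (cv2) and the standard library are available. Lean on these libraries where they do the work, as an engineer would, in place of code of your own. Each camera call takes 0.05 s, during which the arm holds its last target. There are 200 camera calls.

## Working session

There is one attempt and no reset: what is moved stays moved. The work goes in short steps, Python scripts to look and compute and a tool call to move; the robot and the scene stay as the last step left them, time stands still between calls to the robot, and variables do not carry over. Pictures are saved under pics/ and viewed, about 8 in all and at most 12, crops included, and the job is handed in when it is done.

Besides the shell and the picture viewer there is one more tool, called after "Request:" in YAML: its name, and indented under it one key for each argument. play_rows: Moves the arm, as the interface text tells. Its arguments: {"type":"object","properties":{"deltas":{"type":"array"},"squeeze":{"type":"number"}},"required":["deltas"]}

```bash
mkdir -p pics; cat > h.py <<'E'
import numpy as np, cv2
from bench import r
from scipy.spatial.transform import Rotation as R
def grab(n,save=None):
    im,d=r.grab_frame(n)
    if save: cv2.imwrite(f'pics/{save}.png',im[:,:,::-1]); np.save(f'pics/{save}.npy',d)
    return im,d
def world(n,d):
    c=r.camera_model(n); h,w=d.shape
    u,v=np.meshgrid(np.arange(w),np.arange(h))
    p=cv2.undistortPoints(np.stack([u,v],-1).reshape(-1,1,2).astype(np.float64),c['mtx'],np.array(c['D'])).reshape(h,w,2)
    P=np.dstack([p,np.ones((h,w))])*d[...,None]
    M=cv2.Rodrigues(np.array(c['rvec'],float))[0]
    return (P-np.array(c['tvec']).reshape(3))@M
def totool(target):
    o=r.get_obs(); M=R.from_rotvec(o['orientation']).as_matrix()
    return np.round(M.T@(np.array(target)-o['tcp_pos'])*1000,1)
E
python3 - <<'E'
from h import *
grab('top','t0');grab('scene','s0')
o=r.get_obs();print(o, r.grip_point_offset);print(R.from_rotvec(o['orientation']).as_matrix().round(3))
E
```

```text
{'clock': 0.1, 'joints': array([-1.21212853,  0.47773857,  0.02237773,  1.55633766, -0.01148627,
        1.10931678, -0.08310526]), 'qvel': array([ 0.00236245, -0.00105073, -0.0003075 , -0.00220516,  0.00063515,
       -0.00108445, -0.00043315]), 'tau': array([ 5.63656053e-03, -5.97757387e+01,  1.61457270e+00, -2.81954134e+01,
        1.28987824e-02,  5.02089752e-03, -2.99480530e-05]), 'tcp_pos': array([0.30354475, 0.60230139, 0.23041576]), 'orientation': array([-7.26519313e-01, -3.05618526e+00,  2.59889345e-03]), 'contact_force': array([-0.31730101, -0.08872427, -0.43328408]), 'moment': array([0.01301092, 0.05563762, 0.01116639]), 'grip_width': 0.08509524290872976} 0.0187
[[-0.893  0.45  -0.001]
 [ 0.45   0.893 -0.002]
 [-0.    -0.002 -1.   ]]
```

View pics/t0.png

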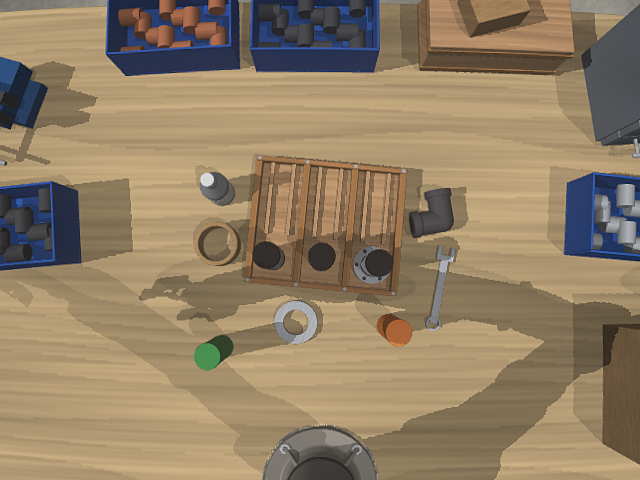

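View pics/s0.png

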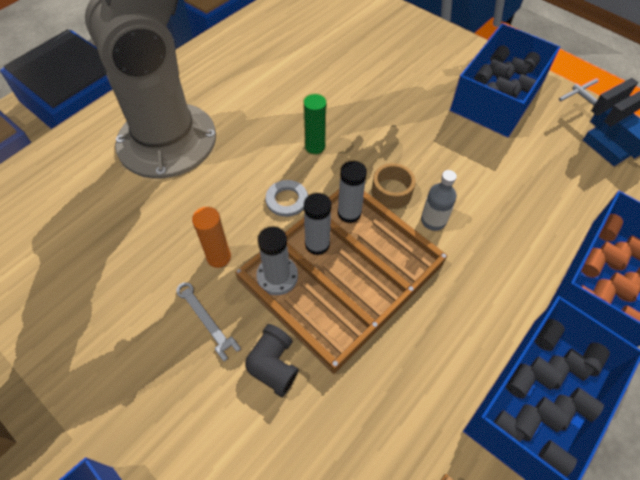

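The top picture shows plain pipes in the left (+y) lane, cap at (267,256), and the middle lane, cap at (321,257). The flanged piece is in the right lane, cap at (378,262). The cradle's corners are near (259,157), (404,170), (247,281) and (395,293). The arm is not drawn. I'll measure next.

```bash
python3 - <<'E'
from h import *
d=np.load('pics/t0.npy');W=world('top',d);im=cv2.imread('pics/t0.png')
for n,(u,v) in dict(A=(267,256),B=(321,257),F=(378,262)).items():
    w=W[v-25:v+25,u-25:u+25].reshape(-1,3)
    m=(w[:,2]>.145); c=w[m]
    (cx,cy),rad=cv2.minEnclosingCircle((c[:,:2]*1000).astype(np.float32))
    print(n,m.sum(),c.mean(0).round(4),(round(cx,1),round(cy,1),round(rad,1)))
# cradle: points z .03-.05 region
reg=W[140:310,230:420].reshape(-1,3)
m=(reg[:,2]>.028)&(reg[:,2]<.046)
pts=(reg[m][:,:2]*1000).astype(np.float32)
print(cv2.minAreaRect(pts),cv2.boxPoints(cv2.minAreaRect(pts)))
for u,v in [(259,158),(403,171),(248,280),(394,292),(395,333),(207,356),(296,322),(210,180),(216,240)]: print((u,v),W[v,u].round(3))
E
python3 - <<'E'
import cv2
im=cv2.imread('pics/t0.png')[140:310,190:430]
cv2.imwrite('pics/t0c.png',cv2.resize(im,None,fx=3.3,fy=3.3,interpolation=cv2.INTER_CUBIC))
E
```

```text
A 617 [0.4667 0.0997 0.1771] (451.4, 64.6, 65.4)
B 608 [0.4656 0.0015 0.1747] (456.5, 3.0, 34.5)
F 618 [ 0.4547 -0.1     0.1743] (442.6, -59.9, 69.1)
((536.9198608398438, -0.3113250732421875), (400.74786376953125, 262.9520568847656), 85.14466857910156) [[ 388.95593 -188.83809]
 [ 650.9644  -211.09438]
 [ 684.8838   188.21544]
 [ 422.8753   210.47173]]
(259, 158) [0.674 0.132 0.042]
(403, 171) [ 0.649 -0.167  0.042]
(248, 280) [0.421 0.151 0.034]
(394, 292) [ 0.399 -0.149  0.031]
(395, 333) [ 0.327 -0.134  0.139]
(207, 356) [0.282 0.208 0.14 ]
(296, 322) [ 0.334  0.053 -0.002]
(210, 180) [0.604 0.208 0.151]
(216, 240) [0.505 0.225 0.004]
```

View pics/t0c.png

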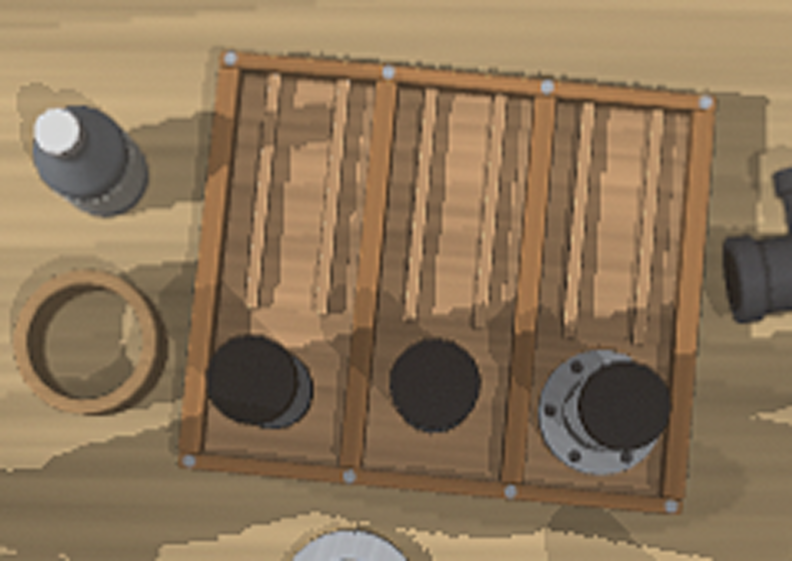

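```bash
cat >> h.py <<'E'
ORG=np.array([.5405,-.0088]);EX=np.array([.9973,-.0741]);EY=np.array([.0741,.9973])
def cr(p): q=np.array(p)[:2]-ORG; return np.round([q@EX*1000,q@EY*1000],1)
def wo(x,y,z): return np.r_[ORG+EX*x/1000+EY*y/1000,z/1000]
E
python3 - <<'E'
from h import *
W=world('top',np.load('pics/t0.npy'))
for n,(u,v) in dict(A=(267,256),B=(321,257),F=(378,262)).items():
    w=W[v-22:v+22,u-22:u+22].reshape(-1,3); zt=np.median(w[w[:,2]>.13][:,2])
    c=w[abs(w[:,2]-zt)<.008]; mm=(c.min(0)+c.max(0))/2
    print(n,zt.round(4),len(c),cr(c.mean(0)),cr(mm),np.ptp(c,0).round(3))
print(totool(wo(-131,103,220)), 'then dz to 133')
E
```

```text
A 0.1586 598 [-80.8 104.9] [-81.  105.2] [0.049 0.049 0.013]
B 0.1588 595 [-74.6   4.8] [-74.5   4.5] [0.049 0.049 0.009]
F 0.1588 598 [-77.9 -99.5] [-78.4 -99.1] [0.049 0.049 0.012]
[-326.2 -394.    11.1] then dz to 133
```

Request:
play_rows:
  deltas:
    - [0,[-41,-49,0],[0,0,-0.1]]
    - [0,[-82,-98,0],[0,0,-0.2]]
    - [0,[-122,-148,0],[0,0,-0.3]]
    - [0,[-163,-197,0],[0,0,-0.39]]
    - [0,[-204,-246,0],[0,0,-0.39]]
    - [0,[-245,-295,5],[0,0,-0.39]]
    - [0,[-285,-345,8],[0,0,-0.39]]
    - [0,[-326,-394,11],[0,0,-0.39]]
  squeeze: 30

```text
clock: 1.1
tcp_pos: [0.4146, 0.1135, 0.2206]
orientation: [-0.12, -3.139, 0.002]
contact_force: [1.7, 0.4, 0.1]
grip_width: 0.0001
```

```bash
python3 - <<'E'
from h import *
o=r.get_obs();print(o['clock'],o['tcp_pos'],cr(o['tcp_pos']),o['joints'].round(2),o['grip_width'],totool(wo(-131,104,133)));print(R.from_rotvec(o['orientation']).as_matrix().round(3))
E
```

```text
1.1 [0.4145515  0.11348089 0.22057334] [-134.7  112.6] [-0.59  0.08  0.18  2.13 -0.02  0.94  1.1 ] 0.00012201431581586905 [-3.7 -8.5 87.6]
[[-0.997  0.077 -0.   ]
 [ 0.077  0.997 -0.001]
 [ 0.    -0.001 -1.   ]]
```

Request:
play_rows:
  deltas:
    - [0,[-4,-8,0],[0,0,0]]
    - [0,[-4,-8,25],[0,0,0]]
    - [0,[-4,-8,55],[0,0,0]]
    - [0,[-4,-8,80],[0,0,0]]
    - [0,[-4,-8,88],[0,0,0]]
    - [0,[-4,-8,88],[0,0,0]]

```text
clock: 1.85
tcp_pos: [0.4177, 0.1055, 0.1325]
orientation: [-0.119, -3.138, 0.003]
contact_force: [0.6, 0.3, 0.5]
grip_width: -0.0001
```

```bash
python3 - <<'E'
from h import *
o=r.get_obs();print(o['clock'],o['tcp_pos'],cr(o['tcp_pos']),o['joints'].round(2),o['contact_force'])
E
```

```text
1.85 [0.41773222 0.10551067 0.13251182] [-130.9  104.9] [-0.56  0.22  0.19  2.22 -0.06  0.71  1.16] [0.55632521 0.33025827 0.48071544]
```

Request:
play_rows:
  deltas:
    - [0,[-10,0,0],[0,0,0]]
    - [0,[-17,0,0],[0,0,0]]
    - [0,[-24,0,0],[0,0,0]]
    - [0,[-31,0,0],[0,0,0]]
    - [0,[-38,0,0],[0,0,0]]
    - [0,[-45,0,0],[0,0,0]]

```text
clock: 2.6
tcp_pos: [0.4633, 0.102, 0.1325]
orientation: [-0.119, -3.139, 0.003]
contact_force: [-0.9, 0.8, -0.5]
grip_width: -0.0
```

```bash
cat > top.py <<'E'
from h import *
import sys
n=sys.argv[1]
im,d=grab('top',n);W=world('top',d);o=r.get_obs();print(o['clock'],cr(o['tcp_pos']),o['tcp_pos'][2],o['contact_force'].round(1))
b=im[130:310,190:430];cv2.imwrite(f'pics/{n}c.png',cv2.resize(b,None,fx=3.3,fy=3.3,interpolation=cv2.INTER_CUBIC)[:,:,::-1])
w=W[100:320,200:430].reshape(-1,3);q=(w[:,:2]-ORG)@np.c_[EX,EY]*1000
for nm,y0 in (('A',100),('B',0),('F',-100)):
    m=(abs(q[:,1]-y0)<38)&(w[:,2]>.058)&(abs(q[:,0])<140); print(nm,m.sum(),q[m].min(0).round(),q[m].max(0).round(),w[m,2].min().round(3),w[m,2].max().round(3))
    p=q[m]
    if len(p)>50:
        e,v=np.linalg.eigh(np.cov(p.T)); print('   mean',p.mean(0).round(1),'axis deg',np.degrees(np.arctan2(v[1,1],v[0,1])).round(1),e.round())
        zz=np.polyfit(p[:,0],w[m,2]*1000,1);print('   slope deg',np.degrees(np.arctan(zz[0])).round(1))
E
python3 top.py t1
```

```text
2.65 [-84.2 104.9] 0.13262036697162013 [ 1.4  0.3 -0.1]
A 5795 [-140.   62.] [-23. 138.] 0.081 0.591
   mean [-92.9  94.7] axis deg -177.6 [435. 808.]
   slope deg -50.9
B 816 [-119.  -20.] [-50.  29.] 0.059 1.045
   mean [-86.4   5.1] axis deg 178.5 [113. 496.]
   slope deg -86.3
F 688 [-102. -124.] [-54. -75.] 0.059 0.163
   mean [-78.8 -97.1] axis deg 108.4 [155. 184.]
   slope deg 14.3
```

Request:
play_rows:
  deltas:
    - [0,[-7,0,0],[0,0,0]]
    - [0,[-14,0,0],[0,0,0]]
    - [0,[-20,0,0],[0,0,0]]
    - [0,[-20,0,0],[0,0,0]]
    - [0,[0,0,0],[0,0,0]]
    - [0,[20,0,0],[0,0,0]]
    - [0,[40,0,0],[0,0,0]]

```text
clock: 3.52
tcp_pos: [0.4235, 0.1051, 0.1326]
orientation: [0.12, 3.139, -0.002]
contact_force: [0.2, 0.5, 0.1]
grip_width: 0.0001
```

```bash
python3 - <<'E'
from h import *
grab('scene','s1');o=r.get_obs();print(o['clock'],cr(o['tcp_pos']),totool(wo(-126,5,133)))
E
```

```text
3.575 [-128.   104.5] [ -2.1 -99.5  -0.7]
```

View pics/s1.png

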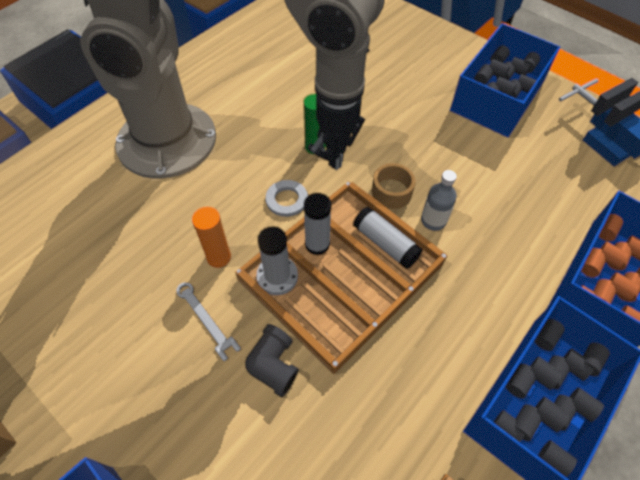

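The picture shows pipe A lying in its lane, from about (362,215) to (412,255), with pipe B and the flanged piece still standing. Next I'll move behind B.

Request:
play_rows:
  deltas:
    - [0,[0,-25,0],[0,0,0]]
    - [0,[0,-60,0],[0,0,0]]
    - [0,[-2,-90,0],[0,0,0]]
    - [0,[-2,-100,0],[0,0,0]]
    - [0,[-2,-100,0],[0,0,0]]

```text
clock: 4.2
tcp_pos: [0.4152, 0.005, 0.1324]
orientation: [-0.12, -3.136, 0.003]
contact_force: [1.5, 0.2, 1.1]
grip_width: 0.0003
```

```bash
python3 - <<'E'
from h import *
o=r.get_obs();print(o['clock'],cr(o['tcp_pos']),o['tcp_pos'],o['joints'].round(2),o['contact_force'].round(1));print(R.from_rotvec(o['orientation']).as_matrix().round(3))
E
```

```text
4.2 [-126.     4.5] [0.41519411 0.0050213  0.13236006] [-0.39  0.19  0.25  2.25 -0.07  0.7   1.41] [1.5 0.2 1.1]
[[-0.997  0.076 -0.003]
 [ 0.076  0.997 -0.002]
 [ 0.003 -0.002 -1.   ]]
```

Request:
play_rows:
  deltas:
    - [0,[-9,0,0],[0,0,0]]
    - [0,[-16,0,0],[0,0,0]]
    - [0,[-23,0,0],[0,0,0]]
    - [0,[-30,0,0],[0,0,0]]
    - [0,[-37,0,0],[0,0,0]]
    - [0,[-44,0,0],[0,0,0]]
    - [0,[-51,0,0],[0,0,0]]
    - [0,[-58,0,0],[0,0,0]]

```text
clock: 5.2
tcp_pos: [0.4736, 0.0005, 0.1322]
orientation: [-0.12, -3.137, 0.003]
contact_force: [1.2, -0.3, 0.3]
grip_width: 0.0001
```

Request:
play_rows:
  deltas:
    - [0,[-7,0,0],[0,0,0]]
    - [0,[-8,0,0],[0,0,0]]
    - [0,[-8,0,0],[0,0,0]]
    - [0,[5,0,0],[0,0,0]]
    - [0,[20,0,0],[0,0,0]]
    - [0,[40,0,-5],[0,0,0]]
    - [0,[58,0,-10],[0,0,0]]
    - [0,[58,0,-40],[0,0,0]]

```text
clock: 6.2
tcp_pos: [0.4116, 0.0048, 0.1713]
orientation: [-0.119, -3.131, 0.005]
contact_force: [-0.2, 0.5, 0.3]
grip_width: -0.0004
```

Request:
play_rows:
  deltas:
    - [0,[0,50,-40],[0,0,0]]
    - [0,[0,110,-60],[0,0,0]]
    - [0,[0,170,-60],[0,0,0]]
    - [0,[0,230,-60],[0,0,0]]
    - [0,[-40,280,-60],[0,0,0]]
    - [0,[-80,320,-60],[0,0,0]]
    - [0,[-100,350,-60],[0,0,0]]
    - [0,[-100,350,-60],[0,0,0]]

```text
clock: 7.2
tcp_pos: [0.5379, 0.3482, 0.2284]
orientation: [-0.116, -3.13, 0.005]
contact_force: [-1.1, -0.7, -0.9]
grip_width: -0.0003
```

```bash
python3 top.py t2; python3 - <<'E'
from h import *
grab('scene','s2')
E
```

```text
7.25 [-29.5 354. ] 0.22854612807101782 [-1.4 -0.4 -0.4]
A 1426 [-49.  78.] [ 92. 123.] 0.058 0.075
   mean [ 20.4 100.2] axis deg 179.1 [ 143. 1647.]
   slope deg 0.2
B 1658 [-119.  -21.] [97. 24.] 0.058 1.045
   mean [7.7 1.7] axis deg 178.5 [ 130. 3745.]
   slope deg -76.3
F 693 [-102. -123.] [-54. -75.] 0.059 0.163
   mean [-78.9 -97. ] axis deg 109.6 [155. 184.]
   slope deg 14.0
```

View pics/t2c.png

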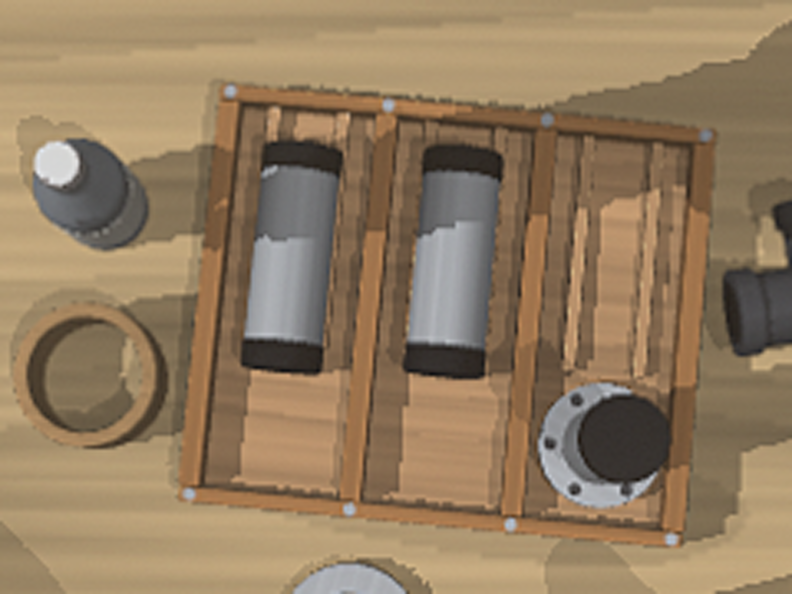

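View pics/s2.png

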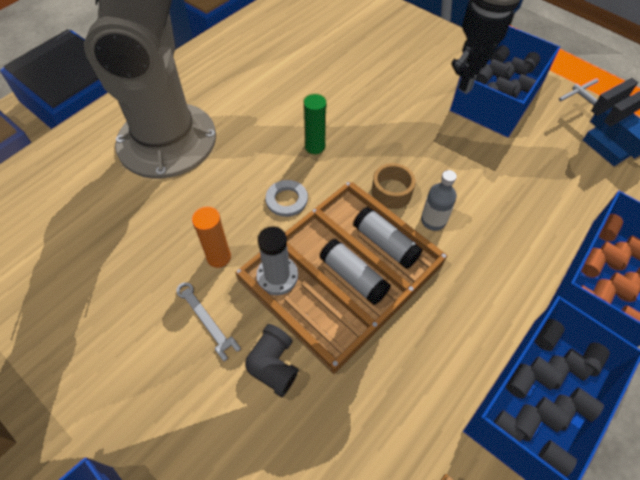

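The top crop shows both plain pipes lying along their lanes, A from about (302,143) to (283,373) and B from about (465,147) to (446,377). The flanged piece still stands at its place, cap (625,438), and the other objects look unmoved. The arm is clear, so I'm handing in.

```bash
python3 -c "
from bench import r
print(r.hand_in())"
```

```text
the job is handed in; nothing more can be done
None
```

I tipped both plain pipes over, one in the +y lane and one in the middle lane, by pushing slowly near their tops with the closed fingers. Then I moved the arm clear and handed the job in at about 7.4 s on the robot's clock.

- **+y lane pipe:** the depth data show it lying level to about 0.2°, within about 1° of the lane's direction. Its middle is near cradle x = +20 mm and its foot near -49 mm, about 32 mm from where I judge it stood.
- **Middle lane pipe:** the pictures show it lying parallel to the first, in its own lane with its foot towards the heel. Its slope and extent from the depth data were useless because stray points, reading up to 1.045 m high, got in. I therefore judged it by eye from the top and scene views, with its middle at roughly x = +25 mm.
- **Flanged piece and bystanders:** the flanged piece read the same before and after to within about 1 mm. The other things on the bench look unmoved in the pictures; I did not measure them.
- **Forces:** the readings at the end of each move stayed below about 2 N.

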